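# Load the orbital shaker: each vessel into the clamp of its size

### The job

Load the shaker for the next run: take the slim amber vial, the white sample pot and the two amber reagent bottles that stand on the open worktop to the left of the shaker, and stand each in the spring clamp of its own size on the shaker's platform, the smallest vessel in the smallest clamp and so on up to the largest. Keep them upright and lower each one right down onto the floor of its clamp before letting go. The volumetric flask among them is not part of the load: leave it standing where it is.

Things in the scene. Friction and masses are not known exactly. Their poses are not given: they have to be found in the camera images.
- vial: Slim amber screw vial with a white cap, body 16 mm in diameter, 68 mm tall in all; take it by the body below the cap, 30 to 55 mm above its foot. About 0.03 kg. Stands loose and upright on the worktop. Origin: centre of its underside, z up.
- pot: White plastic sample pot with a ribbed grey screw cap: body 34 mm in diameter up to 48 mm, cap 31 mm in diameter up to 70 mm; take it by the body about 45 mm above its foot. About 0.06 kg. Stands loose and upright on the worktop. Origin: centre of its underside, z up.
- bottle_small: Small amber reagent bottle with a white cap: body 48 mm in diameter, 89 mm tall in all, cap 31 mm in diameter from 71 mm up; take it by the body about 48 mm above its foot. About 0.16 kg. Stands loose and upright on the worktop. Origin: centre of its underside, z up.
- bottle_large: Large amber reagent bottle with a black cap (not the one along the back, which is fixed): body 58 mm in diameter, 106 mm tall in all, cap 31 mm in diameter from 88 mm up; take it by the body about 55 mm above its foot. About 0.16 kg. Stands loose and upright on the worktop. Origin: centre of its underside, z up.
- clamp_a: Smallest vessel clamp, for the slim vial: a ring of 6 upright steel leaves (rigid) round a black rubber floor pad, 27 mm clear between facing leaves, 20 mm high, the top 7 mm flared outward by 4 mm. Fixed on the shaker platform. Origin: centre of its underside, 70 mm above the worktop, z up; the floor a vessel stands on is 3 mm above the origin. Its yaw does not matter.
- clamp_b: Second smallest vessel clamp, for the sample pot: a ring of 8 upright steel leaves (rigid) round a black rubber floor pad, 43 mm clear between facing leaves, 22 mm high, the top 7 mm flared outward by 4 mm. Fixed on the shaker platform. Origin: centre of its underside, 70 mm above the worktop, z up; the floor a vessel stands on is 3 mm above the origin. Its yaw does not matter.
- clamp_c: Second largest vessel clamp, for the small reagent bottle: a ring of 8 upright steel leaves (rigid) round a black rubber floor pad, 57 mm clear between facing leaves, 24 mm high, the top 7 mm flared outward by 4 mm. Fixed on the shaker platform. Origin: centre of its underside, 70 mm above the worktop, z up; the floor a vessel stands on is 3 mm above the origin. Its yaw does not matter.
- clamp_d: Largest vessel clamp, for the large reagent bottle: a ring of 8 upright steel leaves (rigid) round a black rubber floor pad, 67 mm clear between facing leaves, 26 mm high, the top 7 mm flared outward by 4 mm. Fixed on the shaker platform. Origin: centre of its underside, 70 mm above the worktop, z up; the floor a vessel stands on is 3 mm above the origin. Its yaw does not matter.
- shaker: Low white orbital shaker, switched off and fixed to the worktop, with a square drilled aluminium platform 230 x 230 mm on top. The four clamps stand on it in a square, 116 mm apart, in any arrangement. Origin: centre of its underside on the worktop, z up; its control panel faces -x; platform top 70 mm above the origin.
- flask: Clear 50 ml volumetric flask with a round foot 48 mm in diameter, a long thin neck and a blue stopper, 155 mm tall, standing loose among the vessels (a like one at the back is fixed). It is not part of the load and stays where it is. Origin: centre of its underside, z up.
Mind the look-alikes: they are no part of the job. Leave any red look-alike of the pot alone. Leave any red look-alike of the bottle_small alone.

How it is judged:
By the outcome, as a careful person would: the job done as asked, in the order asked, and still so for the second after the job is handed in, with the robot touching nothing.
It also fails if it takes over 125 s, if anything falls off the work surface, if the arm or the gripper's body presses on something with over 40 N, if the wrist force passes 120 N, or if a joint passes its speed limit or range.

### The arm

A 6-joint arm with a two-finger parallel gripper is mounted at the origin on a cart in front of the work surface, level with it; the furniture and walls round the work are solid. World frame = base frame: x ahead of the robot, y to its left, z up, the work surface at z = 0. Lengths are in mm, angles in rad, forces in N, time in s.
With the tool pointing down it reaches from about 325 to 775 mm from the base axis. Payload 9.3 kg.
Tool frame: the origin (TCP) lies midway between the tips of the shut fingers; the grasp point (between the pads) lies 19 mm behind it (arm.grasp_offset is the distance from the TCP to the grasp point, in mm); z points along the fingers, y is the line along which they close (so a half turn about z gives the same grasp; the last joint's range is limited). The gripper opens to 85 mm and grips with 20 to 120 N. Pads are 22 mm wide; open, the fingers measure 114 mm over their backs; the gripper's body (76 mm by 85 mm) begins 54 mm behind the grasp point. The pads swing forward as they close: fully open they stand 13 mm farther back than shut.
Start: joints at [1.029, 0.259, 0.021, 1.334, 0, 1.418], TCP at [208.494, 508.947, 231.279] pointing down, gripper open.
Joint ranges: [-3.04, 3.04], [-0.91, 1.82], [-1.04, 1.36], [-1.92, 1.95], [-1.52, 1.45], [-3.14, 3.14]. Speed limits (rad/s): [2.22, 2.22, 2.79, 3.14, 3.14, 3.14].

### API

Orientations are given as a unit quaternion [x, y, z, w].
In Python, from workcell import arm gives the robot as it stands. Calls block until the motion is done:
- arm.move_pose(position, orientation): joint-space move of the TCP to a pose.
- arm.servo_line(position, rot=None, v=150, force_limit=None): straight line of the TCP; rot=None keeps the orientation; v is the mean speed in mm/s. With force_limit (N) it stops when the force on the tool has changed by that much, and returns True; else False.
- arm.move_joints(angles): joint-space move.
- arm.move_gripper(opening): opening from 0.0 (shut) to 1.0 (fully open); the grip force is fixed at half the most; returns when the fingers have stopped.
- arm.dwell(seconds).
- arm.ik(position, orientation): joint angles nearest the present ones, or None.
- arm.capture(name): name is "scene" or "top" or "wrist"; returns a dict with "img" (400x640x3 uint8, red, green, blue), "z_map" (400x640 float32, mm along the optical axis (not along the pixel's ray), 0 where there is no reading), "mtx" (3x3 intrinsics, pixels), "R" (3x3) and "t" (3): a world point X has camera coordinates R X + t. Camera axes: x right, y down, z forward; pixel columns grow to the right and rows downward; lengths in mm; the calibration is good to about 2 mm. A picture is of the moment at which its call begins.
A pose or a line that the arm cannot do raises arm.IKError and nothing moves.
- arm.close_job(): hands the job in; it is judged then, once.
Readings, each from a call of its own:
- arm.current_t(): time.
- arm.current_joint_positions(): joint angles.
- arm.current_dq(): joint speeds.
- arm.current_joint_torque(): joint torques, N m.
- arm.current_tcp_pos(): TCP position.
- arm.current_ee_rot(): TCP orientation.
- arm.current_contact_force(): force on the tool from outside, world axes, zero at the start.
- arm.current_torque(): the same for the moment, N m.
- arm.current_grip_width(): opening from 0.0 (shut) to 1.0 (fully open).
- arm.current_finger_force(): force on a finger pad.
Only numpy, scipy, OpenCV 4.12 (cv2) and the standard library are available. Lean on these libraries where they do the work, as an engineer would, in place of code of your own. Each camera call takes 0.05 s, during which the arm holds its last target. There are 200 camera calls.

## Working session

There is one attempt and no reset: what is moved stays moved. The work goes in short steps, each a Python script; the robot and the scene stay as the last script left them, time stands still between calls to the robot, and variables do not carry over. Pictures are saved under pics/ and viewed, at most 14 in all, crops included, and the job is handed in when it is done.

```bash
mkdir -p pics; ls
python3 - <<'E'
from workcell import arm
import cv2,numpy as np,pickle
for n in ("scene","top"):
    c=arm.capture(n); cv2.imwrite(f"pics/{n}0.png",c["img"][:,:,::-1]); pickle.dump(c,open(n+".pkl","wb"))
    print(n,c["mtx"].round(1).tolist(),c["R"].round(3).tolist(),c["t"].round(1), (-c["R"].T@c["t"]).round(0))
print(arm.current_ee_rot(),arm.current_t())
E
```

```text
pics
scene [[477.1, 0.0, 321.2], [0.0, 477.1, 201.4], [0.0, 0.0, 1.0]] [[0.9, -0.435, 0.001], [-0.262, -0.544, -0.797], [0.347, 0.718, -0.604]] [-379.2  227.9 1041.5] [  39. -788.  811.]
top [[504.8, 0.0, 326.5], [0.0, 504.8, 198.9], [0.0, 0.0, 1.0]] [[0.015, -1.0, 0.021], [-0.99, -0.017, -0.137], [0.137, -0.019, -0.99]] [ 101.1  507.6 1421.8] [ 306.  136. 1475.]
[ 1.93183723e-01  9.81162423e-01 -5.55700073e-04 -2.00185339e-04] 0.1
```

View pics/scene0.png

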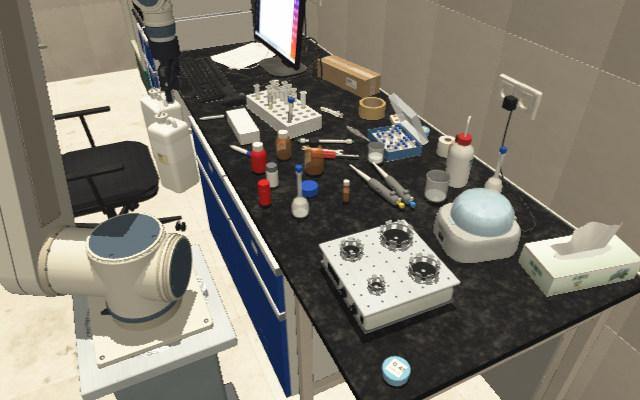

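View pics/top0.png

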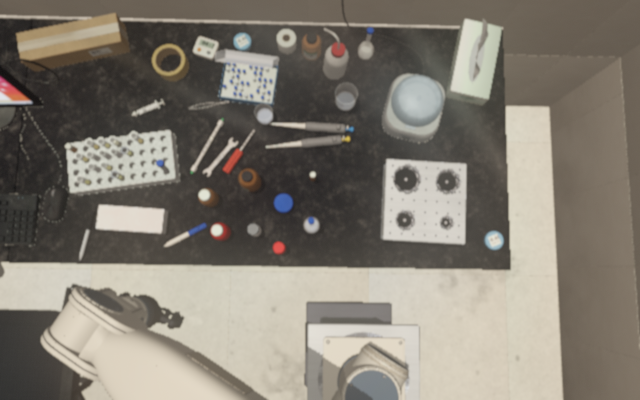

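The top view shows the vial at (312,175), the large bottle at about (249,180), the small bottle at (207,197) and the pot at (254,229). The flask is at (312,225), and the red look-alikes are at (220,231) and (279,248). The clamps are near (405,179), (447,181), (404,220) and (446,222). I'll zoom in and measure next.

```bash
cat > geo.py <<'E'
import numpy as np,pickle
def ray(c,u,v,z):
    d=c["R"].T@np.linalg.inv(c["mtx"])@np.array([u,v,1.]); o=-c["R"].T@c["t"]
    return o+d*(z-o[2])/d[2]
def proj(c,X):
    p=c["mtx"]@(c["R"]@np.asarray(X,float)+c["t"]); return p[:2]/p[2]
def cloud(c):
    h,w=c["z_map"].shape; u,v=np.meshgrid(np.arange(w),np.arange(h))
    P=np.stack([u,v,np.ones_like(u)],-1)@np.linalg.inv(c["mtx"]).T*c["z_map"][...,None]
    return (P-c["t"])@c["R"]
E
python3 - <<'E'
import cv2,pickle,numpy as np
from geo import *
from scipy import ndimage as nd
T=pickle.load(open("top.pkl","rb"));S=pickle.load(open("scene.pkl","rb"))
a=cv2.resize(T["img"][155:265,185:335],None,fx=5,fy=5,interpolation=2)
cv2.imwrite("pics/a.png",a[:,:,::-1])
b=cv2.resize(T["img"][150:250,375:475],None,fx=6,fy=6,interpolation=2)
cv2.imwrite("pics/b.png",b[:,:,::-1])
b=cv2.resize(S["img"][115:225,230:390],None,fx=5,fy=5,interpolation=2)
cv2.imwrite("pics/c.png",b[:,:,::-1])
P=cloud(T); m=(P[...,2]>25)&(T["z_map"]>0); m[:150]=0;m[262:]=0;m[:,:180]=0;m[:,500:]=0
L,n=nd.label(m)
for i in range(1,n+1):
    k=L==i
    if k.sum()<6: continue
    q=P[k]; top=q[q[:,2]>q[:,2].max()-12]
    v,u=np.nonzero(k); print(k.sum(),"px",u.mean().round(),v.mean().round(),"zmax",q[:,2].max().round(),"top c",np.median(top,0).round(1),"ext",np.ptp(top,0).round())
E
```

```text
6608 px 424.0 201.0 zmax 103.0 top c [ 541.9 -135.6   94.7] ext [179. 189.  12.]
389 px 249.0 179.0 zmax 114.0 top c [557.6 332.4 107.2] ext [30. 30. 12.]
41 px 312.0 175.0 zmax 74.0 top c [572.  151.9  67.8] ext [16. 14. 12.]
272 px 207.0 196.0 zmax 97.0 top c [505.7 448.1  90.9] ext [29. 29. 12.]
7 px 281.0 195.0 zmax 32.0 top c [515.7 240.9  28. ] ext [10.  6.  6.]
7 px 285.0 195.0 zmax 32.0 top c [513.3 226.6  26.9] ext [9. 6. 6.]
9 px 289.0 198.0 zmax 33.0 top c [507.7 217.6  27. ] ext [12.  6.  8.]
25 px 278.0 202.0 zmax 32.0 top c [495.3 249.   27.2] ext [27. 18.  7.]
6 px 282.0 201.0 zmax 27.0 top c [499.9 237.6  26.8] ext [12.  3.  1.]
13 px 288.0 205.0 zmax 32.0 top c [487.2 223.   26.5] ext [ 9. 20.  7.]
20 px 281.0 208.0 zmax 36.0 top c [477.1 241.2  28.2] ext [ 9. 29. 11.]
215 px 311.0 224.0 zmax 162.0 top c [432.5 151.4 155.6] ext [16. 16. 11.]
267 px 220.0 231.0 zmax 96.0 top c [407.3 410.9  89.5] ext [30. 30. 12.]
131 px 254.0 229.0 zmax 78.0 top c [415.3 313.4  70.6] ext [28. 31. 12.]
7 px 496.0 242.0 zmax 28.0 top c [ 389.9 -381.2   27. ] ext [9. 9. 2.]
122 px 279.0 247.0 zmax 77.0 top c [364.  242.1  70.4] ext [28. 30. 12.]
```

View pics/a.png

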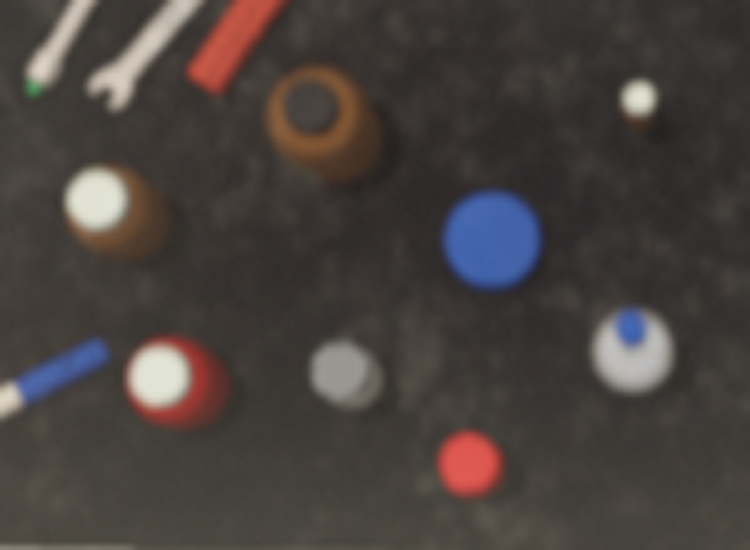

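View pics/b.png

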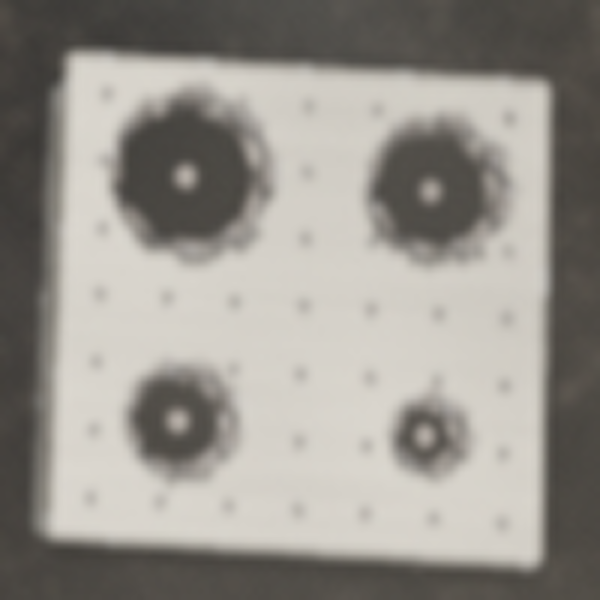

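View pics/c.png

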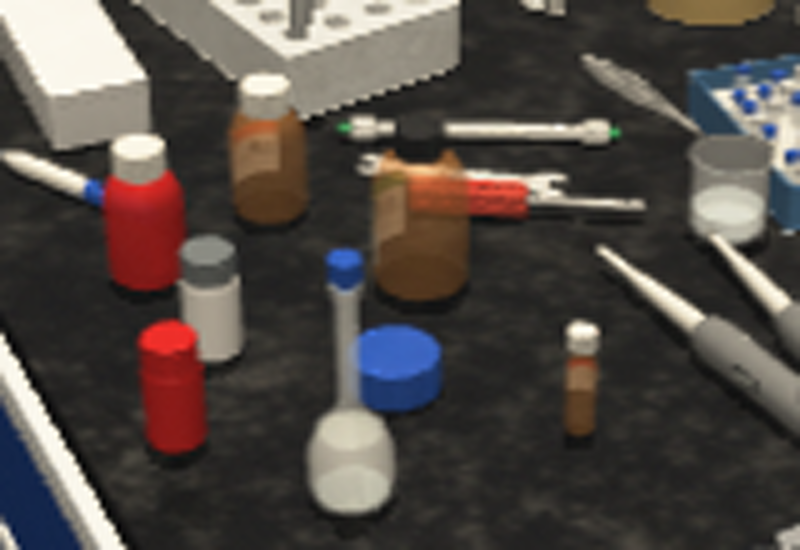

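The zoomed crops show the clamps clearly. The largest (D) is upper left, C is upper right, B is lower left and A is lower right. The vial, pot and both bottles stand clear of each other. Next I'll check the points against the scene view and the 116 mm spacing, then look for arm configurations.

```bash
cat > cfg.py <<'E'
import numpy as np
from workcell import arm
def quat(psi):  # tool down, finger-closing line at world angle psi
    f=(psi+np.pi/2)/2; return [np.cos(f),np.sin(f),0,0]
def best(p,psis,lim=2.9):
    out=[]
    for psi in psis:
        for k in(0,np.pi,-np.pi):
            j=arm.ik(list(p),quat(psi+k))
            if j is not None and abs(j[5])<lim: out.append((abs(j[5]-1.0),psi+k,np.round(j,2)))
    return min(out,key=lambda o:o[0]) if out else None
E
python3 - <<'E'
from geo import *; from cfg import *
T=pickle.load(open("top.pkl","rb"));S=pickle.load(open("scene.pkl","rb"))
V=dict(vial=(572,151.9,68),pot=(415.3,313.4,70),small=(505.7,448.1,89),large=(557.6,332.4,106))
for n,p in V.items(): print(n,"scene px of top",proj(S,p).round(1),"top px",proj(T,p).round(1))
C={}
for n,(u,v) in dict(d=(185,176),c=(430,190),b=(178,421),a=(424,436)).items():
    C[n]=ray(T,375+(u+.5)/6-.5,150+(v+.5)/6-.5,73); print(n,C[n].round(1),"scene px",proj(S,C[n]).round(1))
for p in("dc","cb","ab","da","ca","db"): print(p,np.linalg.norm(C[p[0]]-C[p[1]]).round(1))
for n,p in list(V.items())+list(C.items()):
    for h in (30 if n in V else 100,240): print(n,h,[best((p[0],p[1],h),[np.radians(a)]) for a in((0,90) if h==240 else(0,45,90,135))])
E
```

```text
vial scene px of top [346.7 180. ] top px [312.  173.8]
pot scene px of top [271.9 164.1] top px [252.9 228.1]
small scene px of top [283.1 131. ] top px [204.3 194.1]
large scene px of top [313.9 139.4] top px [246.1 175.2]
d [ 561.4 -112.5   73. ] scene px [396.4 237.5]
c [ 556.8 -228.5   73. ] scene px [424.1 270.3]
b [ 445.3 -108.4   73. ] scene px [351.8 251.2]
a [ 440.2 -223.6   73. ] scene px [376.4 286.3]
dc 116.1
cb 163.9
ab 115.3
da 164.4
ca 116.7
db 116.1
vial 30 [(np.float64(0.6886328605348675), np.float64(0.0), array([ 0.12,  0.45, -0.22,  0.89,  0.  ,  1.69])), (np.float64(0.09676530286258078), np.float64(0.7853981633974483), array([ 0.12,  0.45, -0.22,  0.89,  0.  ,  0.9 ])), (np.float64(0.8821634662600291), np.float64(1.5707963267948966), array([ 0.12,  0.45, -0.22,  0.89,  0.  ,  0.12])), (np.float64(1.4740310239323158), np.float64(5.497787143782138), array([ 0.12,  0.45, -0.22,  0.89,  0.  ,  2.47]))]
vial 240 [(np.float64(0.6886328605348675), np.float64(0.0), array([0.12, 0.33, 0.14, 1.39, 0.  , 1.69])), (np.float64(0.8821634662600291), np.float64(1.570796326794896
[... 4121 characters left out ...]
1,  0.  , -0.42]))]
a 100 [(np.float64(0.06940337312015465), np.float64(0.0), array([-0.64,  0.24, -0.35,  0.98,  0.  ,  0.93])), (np.float64(0.8548015365176029), np.float64(0.7853981633974483), array([-0.64,  0.24, -0.35,  0.98,  0.  ,  0.15])), (np.float64(1.501392953674742), np.float64(4.71238898038469), array([-0.64,  0.24, -0.35,  0.98,  0.  ,  2.5 ])), (np.float64(0.7159947902772936), np.float64(5.497787143782138), array([-0.64,  0.24, -0.35,  0.98,  0.  ,  1.72]))]
a 240 [(np.float64(0.06940337312015465), np.float64(0.0), array([-0.64,  0.16, -0.09,  1.33,  0.  ,  0.93])), (np.float64(1.501392953674742), np.float64(4.71238898038469), array([-0.64,  0.16, -0.09,  1.33,  0.  ,  2.5 ]))]
```

The scene view agrees with the top-view points to within 1 px, and the clamp spacing comes out at 115.3–116.7 mm against 116. Starting with the vial.

```bash
cat >> cfg.py <<'E'
V=dict(vial=(571.5,151.5,24,45,.5,16),pot=(414.3,313.5,22,10,.75,34),small=(505.2,448.3,26,95,.9,48),large=(556.4,331.2,36,20,1.0,58))
C=dict(d=(561.4,-112.5),c=(556.8,-228.5),b=(445.3,-108.4),a=(440.2,-223.6))
def f(): return np.round(arm.current_contact_force(),1)
def pick(n):
    x,y,h,psi,op,w=V[n]; q=quat(np.radians(psi))
    arm.move_gripper(op); arm.move_pose([x,y,240],q)
    hit=arm.servo_line([x,y,h],v=180,force_limit=15)
    if hit: print("HIT at",arm.current_tcp_pos()); return False
    arm.move_gripper(0.0); g=arm.current_grip_width()
    print(n,"width mm",85*g,"exp",w,"finger",arm.current_finger_force())
    arm.servo_line([x,y,240],v=200); print("lift",f(),85*arm.current_grip_width(),"t",arm.current_t()); return True
def place(n,c,dx=0,dy=0):
    h=V[n][2]; x,y=C[c][0]+dx,C[c][1]+dy
    arm.move_pose([x,y,240],quat(0.)); arm.servo_line([x,y,73+h+28],v=200)
    f0=f(); hit=arm.servo_line([x,y,73+h-4],v=30,force_limit=6)
    z=arm.current_tcp_pos()[2]; print("down",hit,"foot z",z-h,f0,f(),"t",arm.current_t()); return z-h
def release(n):
    p=arm.current_tcp_pos(); w=V[n][5]
    arm.move_gripper(min(1,(w+22)/85)); arm.servo_line([p[0],p[1],240],v=200); print("rel t",arm.current_t())
E
python3 - <<'E'
from cfg import *; import cv2
if pick("vial"):
    z=place("vial","a")
    cv2.imwrite("pics/s1.png",cv2.resize(arm.capture("scene")["img"][200:330,300:480,::-1],None,fx=4,fy=4,interpolation=2))
    if 71<z<76: release("vial")
E
```

```text
vial width mm 14.187488115886731 exp 16 finger 58.7457843911352
lift [-0.1  0.4 -0.1] 14.992940611030736 t 5.3833
down True foot z 73.91187407935554 [ 0.4  0.3 -0.4] [-0.6  0.6  5.5] t 8.425
rel t 9.6833
```

Run:
```python
from cfg import *; import cv2
r=pick("pot")
s=arm.capture("scene")["img"][200:330,300:480,::-1]
cv2.imwrite("pics/s2.png",cv2.resize(s,None,fx=4,fy=4,interpolation=2))
if r:
    z=place("pot","b")
    if 71<z<76: release("pot")
```

```text
pot width mm 32.045926739019116 exp 34 finger 59.09479689784348
lift [-0.6 -0.1 -0. ] 32.170405472912734 t 14.9833
down True foot z 73.90167463877951 [ 0.4  0.  -0.8] [-0.4  0.3  5.7] t 18.1667
rel t 19.4
```

View pics/s2.png

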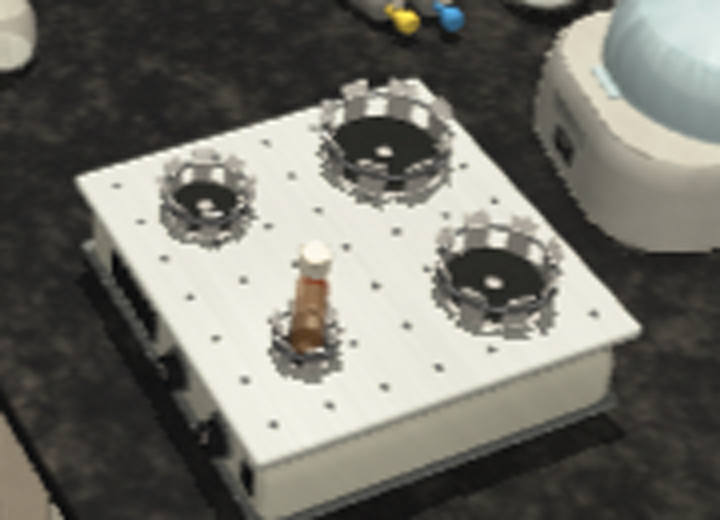

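The vial stands in clamp A, with its cap at about crop (315,255) and its foot at (308,340). The bare clamp centres match the predictions. Next are both bottles, and I'll check how upright everything is afterwards.

Run:
```python
from cfg import *; import cv2,pickle; from geo import *
S=pickle.load(open("scene.pkl","rb"))
for z in(73,141): print("vial expected crop px",(proj(S,(440.2,-223.6,z))-[300,200])*4)
for n,c in(("small","c"),("large","d")):
    if not pick(n): break
    z=place(n,c)
    if not 71<z<76: break
    release(n)
else: arm.move_pose([420,150,300],quat(.8))
for n,(a,b,e,g) in dict(scene=(180,320,300,480),top=(150,260,190,480)).items():
    c=arm.capture(n); pickle.dump(c,open(n+"2.pkl","wb"))
    k=4 if n=="scene" else 2.7
    cv2.imwrite(f"pics/{n}3.png",cv2.resize(c["img"][a:b,e:g,::-1],None,fx=k,fy=k,interpolation=2))
print(arm.current_t())
```

```text
vial expected crop px [305.43101225 345.19017527]
vial expected crop px [315.11815162 250.84125166]
small width mm 45.788379010016335 exp 48 finger 62.20148907566909
lift [ 0.3  0.5 -1.4] 45.63145797174584 t 24.7
down True foot z 74.16480173910786 [ 0.4 -0.4 -0.1] [-0.5  0.6  6.7] t 28.6667
rel t 29.8833
large width mm 56.23502334791744 exp 58 finger 63.93426420399919
lift [-0.7 -0.3 -1.7] 56.1375808457514 t 35.0417
down True foot z 74.2073505289205 [ 0.8 -0.4 -1. ] [-0.6  0.8  6.1] t 38.1667
rel t 39.3333
40.6
```

View pics/scene3.png

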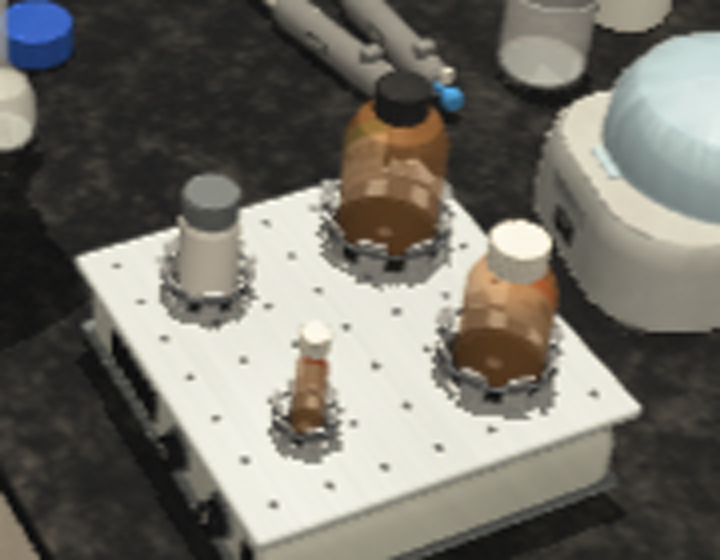

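View pics/top3.png

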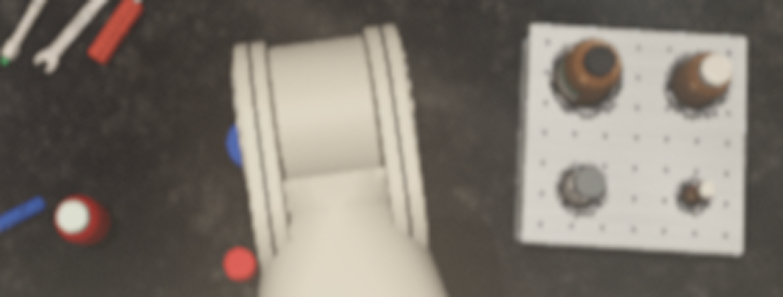

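All four vessels stand upright in their own clamps: vial at crop (312,390), pot (212,240), small bottle (510,310) and large bottle (395,170). The flask's foot is still in place at the left edge, the red look-alikes are untouched, and the arm is clear.

```bash
python3 -c "
from workcell import arm
print(arm.close_job())"
```

```text
the job is handed in; nothing more can be done
None
```

The job is done and handed in at about 41 s of robot time: the vial, pot, small bottle and large bottle each stand upright on the floor of their own clamp, and the flask and the red look-alikes were left where they stood.

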